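Seat the inlet cone and check that it rocks free

TASK

Take the cleaned inlet cone out of its drying stand and seat it gently, upright and fully home, in the aluminium block whose cup fits it, then let go of it. Next check that it is not wedged: rock it about ten degrees to one side with its tip still inside the cup, then let it back down fully home and leave it standing there, released. Leave the other things on the bench where they are.

Things in the scene. Friction and masses are not known exactly. Their poses are not given: they have to be found in the camera images.
- cone: Loose stainless steel inlet cone, 0.25 kg (may vary by a third), round, point down. Origin: centre of its blunt tip, z up along its stem. Upward from the tip: taper from 14 mm diameter at 0 to 40 mm at 32 mm; collar, 54 mm diameter, from 34 to 40 mm; plain round stem to hold it by, 20 mm diameter, from 40 to 78 mm. At first it hangs by its collar in the drying stand.
- cone_collar (a point): Centre of the underside of the cone's collar, 34 mm above the tip.
- cone_top (a point): Centre of the top end of the cone's stem, 78 mm above the tip.
- stand: Dark grey plastic drying stand, fixed: block 70 x 70 mm, 50 mm high, with one plain round upright hole of 44 mm through its middle. Origin: centre of its underside. The collar rests on its top, so the cone hangs with its tip 16 mm above the bench and can be lifted straight out.
- seat_large: The seat that fits: fixed aluminium block, 90 x 90 x 50 mm high, with a conical cup in its flat top, 40 mm across at the mouth, same taper as the cone. Origin: centre of its underside. The two seats may swap places. Fully home, the cone rests on the taper, its collar about 2 mm above the block, its tip 18 mm above the bench. Raised 8 mm, the cone can tilt 10 degrees freely in the cup.
- seat_large_mouth (a point): Centre of the mouth of the fitting cup, level with the block's top, 50 mm above the bench; z up.
- seat_small: A like aluminium block, fixed, of the same outer size, with a smaller cup, 28 mm diameter at the mouth: the cone stands some 15 mm too high in it. Origin: centre of its underside.
- bottle: Capped clear glass bottle, 66 mm diameter, 130 mm high, bystander. Origin: centre of its underside.
- wrench: Steel spanner, 150 mm long, lying flat, bystander. Its x axis runs along it.
- vial: Small amber vial with white cap, 28 mm diameter, 50 mm high, bystander. Origin: centre of its underside.
- tray: Empty grey parts tray, 100 x 140 mm, 25 mm high, bystander. Origin: centre of its underside.
Things that resemble listed ones, but are neither listed nor needed, are in the scene too. What is shaped like the seat_large but blue or brown is not meant. Of the things that look like the cone, the larger one is meant.

How it is judged:
On the way, in this order (a step that is already met when the one before it is completed fails the run):
1. the cone stands fully home in the cup that fits it, let go (horizontal distance between cone_collar and seat_large_mouth below 0.003 m and z of cone_collar in the frame of seat_large_mouth below 0.0045 m and angle between cone's own z axis and vertical below 0.05 rad and contact force between the fingers and cone below 0.2 N and linear speed of cone below 0.02 m/s), for 0.2 s.
2. the cone is rocked at least 6 degrees with its tip still inside the cup (angle between cone's own z axis and vertical above 0.105 rad and z of cone in the frame of seat_large_mouth below -0.006 m and horizontal distance between cone and seat_large_mouth below 0.02 m), for 0.1 s.
At the end, for the whole second after the job is handed in: The cone stands at rest and released in the larger cup: its collar centred over the mouth within 3 mm, the collar's underside less than 4.5 mm above the block's top (about 2 mm when home), its axis within 0.05 rad of vertical (all of step 1 and angular speed of cone below 0.2 rad/s); the robot touches nothing.
It fails at once if the cone is dropped: let go, it falls faster than 0.45 m/s (a drop of about 10 mm) (linear speed of cone above 0.45 m/s and contact force between the fingers and cone below 0.2 N).
It fails at once if the cone is rammed into a seat (more than 80 N) (contact force between cone and seat_large above 80 N or contact force between cone and seat_small above 80 N).
It fails at once if the bottle, spanner, vial or tray is displaced by more than 25 mm (distance of any of bottle, wrench, vial, tray from where it was at the start of the episode above 0.025 m).
It fails at once if the bottle or the vial is tipped over (angle between any of bottle, vial's own z axis and vertical above 0.5 rad).
It also fails if it takes over 48 s, if anything falls off the work surface, if the arm or the gripper's body presses on something with over 40 N, if the wrist force passes 120 N, or if a joint passes its speed limit or range.

ROBOT

A 7-joint arm with a two-finger parallel gripper is mounted at the origin on the work surface. World frame = base frame: x ahead of the robot, y to its left, z up, the work surface at z = 0. Lengths are in m, angles in rad, forces in N, time in s.
With the tool pointing down it reaches from about 0.4 to 0.85 m from the base axis. Payload 10.4 kg.
Tool frame: the origin (TCP) lies midway between the tips of the shut fingers; the grasp point (between the pads) lies 19 mm behind it; z points along the fingers, y is the direction in which the jaws open and shut (so a half turn about z gives the same grasp; the last joint's range is limited). The gripper opens to 85 mm and grips with 20 to 120 N. Pads are 22 mm wide; open, the fingers measure 114 mm over their backs; the gripper's body (76 mm by 85 mm) begins 54 mm behind the grasp point. The pads swing forward as they close: fully open they stand 13 mm farther back than shut.
Start: joints at [1.181, 0.332, -0.065, 1.46, 0.022, 1.35, -0.088], TCP at [0.224, -0.583, 0.231] pointing down, gripper open.
Joint ranges: [-2.6, 2.6], [-0.5, 2.12], [-1.47, 1.34], [0.16, 2.42], [-1.27, 4.41], [0.06, 2.06], [-2.6, 2.6]. Speed limits (rad/s): [2.22, 2.22, 2.79, 2.79, 3.14, 3.14, 3.14].

INTERFACE

Orientations are given as a unit quaternion [x, y, z, w].
In Python, from workcell import manip, viewer gives the robot as it stands.
- The arm moves only by the tool move_arm, never from a script. Its argument "deltas" is a list of rows, each a list of 7 numbers: the shift along the tool's x, y, z in m, then the turn, a rotation vector about the tool's x, y, z in degrees, then the opening, from -1 (shut) to 1 (fully open). In form: [[dx, dy, dz, wx, wy, wz, gripper], ...]. A call has 1 to 10 rows; each row shifts and turns the commanded pose from where the row before left it, along the tool's axes as they then stand; what a row does not reach is not made up. A row lasts 1/8 s, in which the tool goes at most 62.5 mm and 10.7 degrees, less where a joint would pass 70% of its speed; a pose out of reach is approached as far as the arm can. A call with a gripper value outside its range is refused whole. The fingers move at their own pace and stop on an object; "force" is the grip in N (left out, the last holds). Time passes only in rows, so rows that do not move let the fingers close. It gives the time, the measured TCP pose, the force and the opening at its end, in the units of the state.
- manip.get_obs(): the state, without advancing time (a new reading comes with each control period).
- viewer.camera(name): name is "scene" or "top"; returns (picture, depth): 480x640x3 uint8, red, green, blue; 480x640 float32, m along the optical axis (not along the pixel's ray), 0 where there is no reading.
- viewer.calibration(name): a dict with "fx", "fy", "cx", "cy" (pixels), "R" (3x3) and "t" (3): a world point X has camera coordinates R X + t. Camera axes: x right, y down, z forward; pixel columns grow to the right and rows downward; lengths in m; the calibration is good to about 2 mm. A picture is of the moment at which its call begins. calibration takes no time and is no camera call.
- manip.hand_in(): hands the job in, once; it reports no verdict.
The state is a dict: "clock": time; "joint_pos": joint angles; "joint_velocities": joint speeds; "tau": joint torques, N m; "position": TCP position; "ee_rot": TCP orientation; "ft_force": force on the tool from outside, world axes, zero at the start; "torque": the same for the moment, N m; "grip_width": opening from 0.0 (shut) to 1.0 (fully open).
Only numpy, scipy, OpenCV 4.12 (cv2) and the standard library are available. Lean on these libraries where they do the work, as an engineer would, in place of code of your own. Each camera call takes 0.05 s, during which the arm holds its last target.

## Working session

There is one attempt and no reset: what is moved stays moved. The work goes in short steps, Python scripts to look and compute and a tool call to move; the robot and the scene stay as the last step left them, time stands still between calls to the robot, and variables do not carry over. Pictures are saved under pics/ and viewed, and the job is handed in when it is done.

Besides the shell and the picture viewer there is one more tool, called after "Call:" by a JSON object that holds its "api" and its "payload", one argument or row to a line. move_arm: Moves the arm, as the interface text tells. Its arguments: {"type":"object","properties":{"deltas":{"type":"array"},"force":{"type":"number"}},"required":["deltas"]}

```bash
mkdir -p pics; ls; python3 - <<'E'
from workcell import manip, viewer
import cv2, numpy as np
o=manip.get_obs(); print({k:np.round(v,4).tolist() for k,v in o.items()})
for n in ("scene","top"):
    p,d=viewer.camera(n); cv2.imwrite(f"pics/{n}0.png",p[:,:,::-1]); np.save(f"{n}_d.npy",d); np.save(f"{n}_p.npy",p)
    c=viewer.calibration(n); print(n,{k:np.round(v,4).tolist() for k,v in c.items()})
E
```

```text
pics
{'clock': 0.0, 'joint_pos': [1.1814, 0.3329, -0.0647, 1.461, 0.0216, 1.3499, -0.0885], 'joint_velocities': [-0.0012, -0.0012, 0.0027, -0.001, -0.0002, 0.0005, -0.0005], 'tau': [0.0, -62.5454, 0.0489, -39.1607, 0.0162, 0.0099, 0.0], 'position': [0.224, -0.5831, 0.2305], 'ee_rot': [0.9832, 0.1824, -0.0002, -0.0007], 'ft_force': [-0.3757, -0.488, -0.6187], 'torque': [0.0098, -0.0174, 0.0448], 'grip_width': 0.9913}
scene {'fx': 547.2945, 'fy': 547.2945, 'cx': 319.0119, 'cy': 234.9952, 'R': [[-0.8272, 0.5617, -0.0134], [0.4391, 0.6313, -0.6392], [-0.3506, -0.5347, -0.7689]], 't': [0.4106, -0.2329, 1.6246]}
top {'fx': 448.5303, 'fy': 448.5303, 'cx': 320.5968, 'cy': 238.8308, 'R': [[-0.0063, -1.0, -0.0002], [-0.9849, 0.0063, -0.1731], [0.1731, -0.0009, -0.9849]], 't': [0.0769, 0.5305, 0.8331]}
```

View pics/scene0.png

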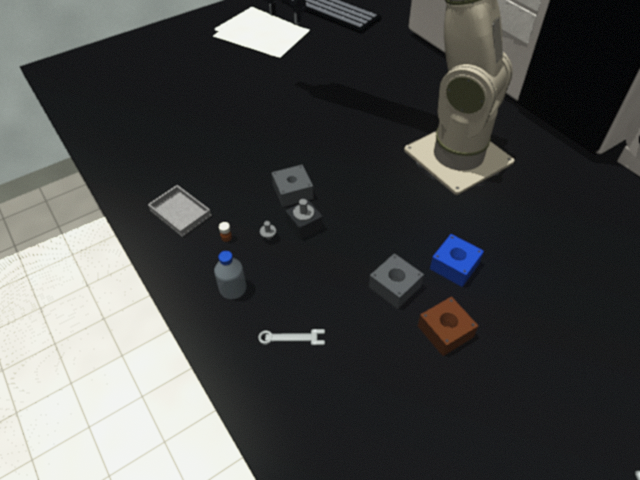

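View pics/top0.png

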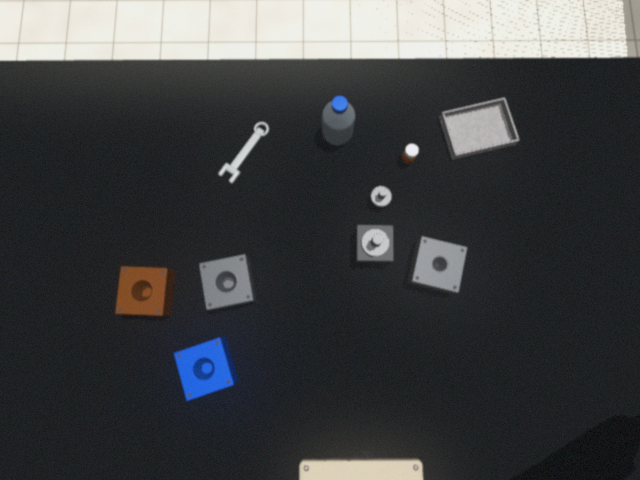

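The scene view shows the cone in its stand at (303,212), the large grey seat at (397,280) and the small grey seat at (293,184). In the top view the cone is at (375,242), the large seat's cup at (227,282), the small seat at (440,264) and the decoy cone at (381,196). Blue and brown blocks are decoys. Next I'll measure these.

```bash
cat > h.py <<'E'
import numpy as np, cv2
from workcell import manip, viewer
def ray(n,u,v,z):
    c=viewer.calibration(n);R=np.array(c["R"]);t=np.array(c["t"])
    o=-R.T@t; d=R.T@np.array([(u-c["cx"])/c["fx"],(v-c["cy"])/c["fy"],1])
    return o+d*(z-o[2])/d[2]
def proj(n,X):
    c=viewer.calibration(n);q=np.array(c["R"])@X+np.array(c["t"])
    return np.array([c["fx"]*q[0]/q[2]+c["cx"],c["fy"]*q[1]/q[2]+c["cy"]])
def cloud(n,d):
    c=viewer.calibration(n);v,u=np.mgrid[:480,:640]
    q=np.stack([(u-c["cx"])/c["fx"]*d,(v-c["cy"])/c["fy"]*d,d],-1)
    return (q-np.array(c["t"]))@np.array(c["R"])
E
python3 - <<'E'
from h import *
for n,cr in (("scene",[(397,280),(303,212)]),("top",[(227,282),(375,242)])):
    p=np.load(n+"_p.npy");d=np.load(n+"_d.npy");P=cloud(n,d)
    for i,(u,v) in enumerate(cr):
        s=p[v-35:v+35,u-35:u+35,::-1]; cv2.imwrite(f"pics/c_{n}{i}.png",cv2.resize(s,None,fx=8,fy=8,interpolation=cv2.INTER_CUBIC))
        W=P[v-35:v+35,u-35:u+35].reshape(-1,3)
        def rep(lab,lo,hi):
            m=(W[:,2]>lo)&(W[:,2]<hi)
            if m.sum()>3:
                q=W[m]; print(n,i,lab,m.sum(),"mean",q.mean(0).round(4),"mid",((q.min(0)+q.max(0))/2).round(4),"ext",np.ptp(q,axis=0).round(4))
                pts=q[:,:2].astype(np.float32)*1000; print("   rect",cv2.minAreaRect(pts))
        if i==0: rep("top",.044,.056)
        else: rep("stem",.085,.1);rep("collar",.0525,.062)
E
```

```text
scene 0 top 1186 mean [0.4492 0.2625 0.0515] mid [0.447  0.2941 0.05  ] ext [0.1058 0.1808 0.012 ]
   rect ((439.8645324707031, 294.9462585449219), (93.81534576416016, 170.44802856445312), 10.594067573547363)
scene 1 stem 57 mean [ 0.5224 -0.0296  0.0933] mid [ 0.5219 -0.0305  0.0925] ext [0.0199 0.0179 0.0147]
   rect ((521.38525390625, -30.763580322265625), (19.57459831237793, 17.5999698638916), 20.968280792236328)
scene 1 collar 541 mean [ 0.5134 -0.0693  0.0556] mid [ 0.5312 -0.0896  0.0571] ext [0.1832 0.1915 0.0093]
   rect ((517.5375366210938, -79.59391784667969), (181.35223388671875, 131.815673828125), 55.383331298828125)
top 0 top 1933 mean [0.449  0.2569 0.0488] mid [0.45   0.2575 0.0488] ext [0.1037 0.1048 0.0095]
   rect ((449.51141357421875, 256.97467041015625), (90.11592102050781, 90.59568786621094), 11.432489395141602)
top 1 stem 96 mean [ 0.5226 -0.0314  0.0925] mid [ 0.5233 -0.0314  0.0909] ext [0.0201 0.0186 0.0109]
   rect ((522.85205078125, -32.03013610839844), (18.40114974975586, 19.79039764404297), 43.351016998291016)
top 1 collar 457 mean [ 0.5219 -0.0312  0.0552] mid [ 0.52   -0.0347  0.0566] ext [0.0609 0.0594 0.0082]
   rect ((517.9773559570312, -33.544700622558594), (62.96045684814453, 54.80402755737305), 9.314850807189941)
```

```bash
python3 - <<'E'
from h import *
for n in("scene","top"):
    d=np.load(n+"_d.npy");W=cloud(n,d).reshape(-1,3)
    for lab,c in(("large",(.449,.257)),("small",None)):
        if c is None: c=tuple(ray("top",440,264,.05)[:2])
        m=(abs(W[:,2]-.05)<.006)&(np.hypot(W[:,0]-c[0],W[:,1]-c[1])<.075)
        r=cv2.minAreaRect((W[m][:,:2]*1000).astype(np.float32));print(n,lab,np.round(r[0],1),np.round(r[1],1),round(r[2],1))
    # hole: non-top pixels within block, projected in image as convex gap
    mk=((abs(W[:,2]-.05)<.006)).reshape(480,640).astype(np.uint8)
    for lab,X in(("large",(.449,.257,.05)),("small",tuple(ray("top",440,264,.05)))):
        u,v=proj(n,np.array(X)).astype(int); s=1-mk[v-20:v+20,u-20:u+20]
        k,l,st,ce=cv2.connectedComponentsWithStats(s); i=l[20,20]
        if i:
            b=l==i; cs,_=cv2.findContours(b.astype(np.uint8),0,2)
            pts=np.array([ray(n,a+u-20,e+v-20,.05)[:2] for a,e in cs[0][:,0]])
            ccc,rad=cv2.minEnclosingCircle((pts*1000).astype(np.float32));print(n,lab,"hole",np.round(ccc,1),"dia",2*rad, st[i])
W=0
for lab,uv in(("bottle",(339,122)),("vial",(410,155)),("smallcone",(381,196)),("blue",(204,369))): print(lab,ray("top",*uv,.05).round(3))
E
```

```text
scene large [447.3 256. ] [93.  91.8] 11.4
scene small [ 479.5 -156.2] [99.2 92.3] 76.7
scene large hole [451.1 258.5] dia 35.123111724853516 [ 14  15  14  11 118]
scene small hole [ 478.5 -154.4] dia 30.782052993774414 [17 18 10  6 31]
top large [449.5 257. ] [90.1 90.6] 11.4
top small [ 481.  -155.9] [91.2 90.7] 75.4
top large hole [449.3 256.6] dia 38.0642204284668 [ 11  11  20  19 274]
top small hole [ 480.3 -153.3] dia 26.94474983215332 [ 14  13  13  14 121]
bottle [0.773 0.034 0.05 ]
vial [ 0.701 -0.108  0.05 ]
smallcone [ 0.616 -0.047  0.05 ]
blue [0.286 0.292 0.05 ]
```

View pics/c_top1.png

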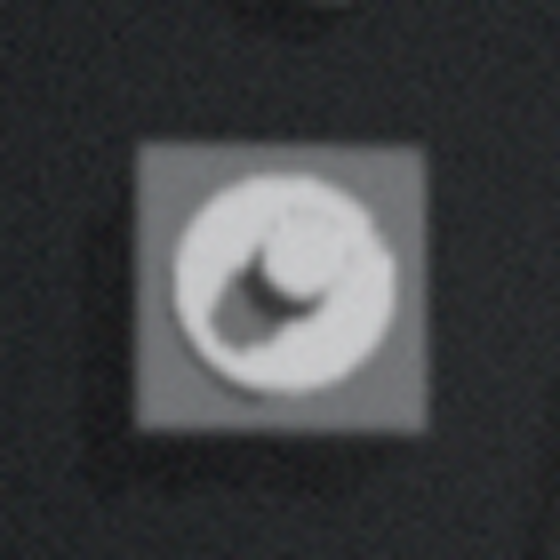

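Measured: cone stem at (0.5225, -0.031). The seat_large mouth is at (0.4495, 0.257), with a cup of about 38 mm against about 27 mm for the small one. Block heights and sizes match the task. I'll keep the current tool yaw and move over the cone.

```bash
cat >> h.py <<'E'
from scipy.spatial.transform import Rotation as Rn
def to(X,pr=True):
    o=manip.get_obs();R=Rn.from_quat(o["ee_rot"])
    d=R.inv().apply(np.array(X)-o["position"])
    print("t",round(o["clock"],2),"pos",np.round(o["position"],4),"tool d mm",(d*1000).round(1),"axes\n",R.as_matrix().round(4).tolist(),"F",np.round(o["ft_force"],2),"w",round(float(o["grip_width"]),3))
    return d
E
python3 -c "
from h import *
d=to((.5225,-.031,.13));print(d*1000/13)"
```

```text
t 0.1 pos [ 0.224  -0.5831  0.2306] tool d mm [ 476.6 -408.2  101.1] axes
 [[0.9335, 0.3586, -0.0005], [0.3586, -0.9335, 0.0012], [-0.0001, -0.0013, -1.0]] F [ 0.34 -0.2   0.21] w 1.001
[ 36.66499065 -31.40079613   7.77579982]
```

Call:
{"api": "move_arm", "payload": {
  "deltas": [
    [0.02,-0.017,0,0,0,0,1],
    [0.04,-0.034,0,0,0,0,1],
    [0.04,-0.034,0,0,0,0,1],
    [0.04,-0.034,0,0,0,0,1],
    [0.04,-0.034,0,0,0,0,1],
    [0.04,-0.034,0,0,0,0,1],
    [0.04,-0.034,0,0,0,0,1],
    [0.04,-0.034,0,0,0,0,1],
    [0.04,-0.034,0,0,0,0,1],
    [0.04,-0.034,0,0,0,0,1]
  ],
  "force": 30
}}

```text
clock: 1.35
position: [0.4634, -0.1441, 0.2312]
ee_rot: [0.983, 0.182, -0.0, 0.0]
ft_force: [0.4, 0.0, -0.6]
grip_width: 0.996
```

```bash
python3 -c "
from h import *
d=to((.5225,-.031,.12))"
```

```text
t 1.35 pos [ 0.4634 -0.1441  0.2312] tool d mm [ 95.7 -84.4 111.2] axes
 [[0.9336, 0.3584, -0.0001], [0.3584, -0.9336, -0.0003], [-0.0002, 0.0002, -1.0]] F [ 0.39  0.03 -0.6 ] w 0.996
```

Call:
{"api": "move_arm", "payload": {
  "deltas": [
    [0.04,-0.034,0.01,0,0,0,1],
    [0.036,-0.031,0.02,0,0,0,1],
    [0.015,-0.014,0.025,0,0,0,1],
    [0.005,-0.005,0.02,0,0,0,1],
    [0,0,0.016,0,0,0,1],
    [0,0,0.01,0,0,0,1],
    [0,0,0,0,0,0,1]
  ]
}}

```text
clock: 2.22
position: [0.5221, -0.0334, 0.1299]
ee_rot: [0.983, 0.182, -0.0, -0.0]
ft_force: [0.7, -0.5, 0.5]
grip_width: 1.001
```

```bash
python3 - <<'E'
from h import *
d=to((.5225,-.031,.061))
for n in("top","scene"):
    p,dd=viewer.camera(n)
    u,v=proj(n,np.array([.5225,-.031,.1])).astype(int)
    cv2.imwrite(f"pics/g_{n}.png",cv2.resize(p[v-60:v+60,u-60:u+60,::-1],None,fx=5,fy=5,interpolation=cv2.INTER_CUBIC))
E
```

```text
t 2.23 pos [ 0.5221 -0.0334  0.1299] tool d mm [ 1.3 -2.1 68.9] axes
 [[0.9338, 0.3578, -0.0009], [0.3578, -0.9338, -0.0002], [-0.0009, -0.0002, -1.0]] F [ 0.7  -0.46  0.51] w 1.001
```

View pics/g_scene.png

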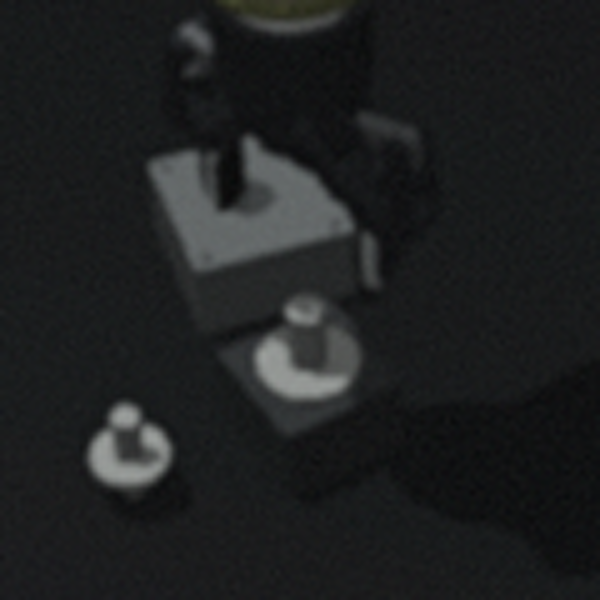

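The crop shows the stem at (303,330), between the two open fingers at (230,180) and (370,260). The decoy cone is clear of them. Descending.

Call:
{"api": "move_arm", "payload": {
  "deltas": [
    [0.001,-0.001,0.01,0,0,0,1],
    [0,-0.001,0.02,0,0,0,1],
    [0,0,0.02,0,0,0,1],
    [0,0,0.013,0,0,0,1],
    [0,0,0.006,0,0,0,1],
    [0,0,0,0,0,0,1]
  ]
}}

```text
clock: 3.08
position: [0.5228, -0.0305, 0.0613]
ee_rot: [0.983, 0.182, -0.0, -0.0]
ft_force: [0.5, 0.4, 0.5]
grip_width: 0.995
```

```bash
python3 -c "
from h import *
d=to((.5225,-.031,.061))"
```

```text
t 3.08 pos [ 0.5228 -0.0305  0.0613] tool d mm [-0.4  0.3  0.3] axes
 [[0.9335, 0.3587, -0.0001], [0.3587, -0.9335, 0.0], [-0.0001, -0.0001, -1.0]] F [0.49 0.4  0.54] w 0.995
```

Call:
{"api": "move_arm", "payload": {
  "deltas": [
    [0,0,0,0,0,0,0.2],
    [0,0,0,0,0,0,-0.2],
    [0,0,0,0,0,0,-0.6],
    [0,0,0,0,0,0,-1],
    [0,0,0,0,0,0,-1],
    [0,0,0,0,0,0,-1]
  ],
  "force": 40
}}

```text
clock: 3.82
position: [0.5231, -0.0308, 0.0617]
ee_rot: [0.983, 0.182, 0.0, 0.0]
ft_force: [-1.6, -0.5, 5.4]
grip_width: 0.217
```

Call:
{"api": "move_arm", "payload": {
  "deltas": [
    [0,0,-0.003,0,0,0,-1],
    [0,0,-0.01,0,0,0,-1],
    [0,0,-0.02,0,0,0,-1],
    [0,0,-0.02,0,0,0,-1],
    [0,0,-0.02,0,0,0,-1],
    [0,0,-0.01,0,0,0,-1],
    [0,0,0,0,0,0,-1]
  ]
}}

```text
clock: 4.7
position: [0.523, -0.0306, 0.1448]
ee_rot: [0.983, 0.182, 0.0, 0.0]
ft_force: [0.0, -0.5, -3.3]
grip_width: 0.221
```

```bash
python3 - <<'E'
from h import *
d=to((.4495,.257,.145))
for n in("top","scene"):
    p,dd=viewer.camera(n)
    u,v=proj(n,np.array([.5225,-.031,.14])).astype(int)
    cv2.imwrite(f"pics/l_{n}.png",cv2.resize(p[v-50:v+50,u-50:u+50,::-1],None,fx=6,fy=6,interpolation=cv2.INTER_CUBIC))
E
```

```text
t 4.7 pos [ 0.523  -0.0306  0.1448] tool d mm [  34.5 -294.8   -0.4] axes
 [[0.9335, 0.3587, 0.001], [0.3587, -0.9335, -0.0003], [0.0008, 0.0006, -1.0]] F [ 0.02 -0.45 -3.33] w 0.221
```

View pics/l_scene.png

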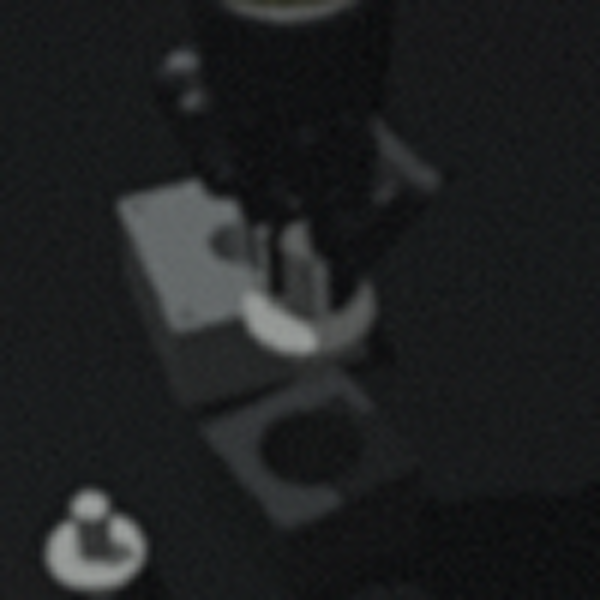

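The cone (300,310 in the crop) is held upright clear of the stand's empty hole at (310,440), and the measured weight is about 3 N. Carrying it to the large seat.

Call:
{"api": "move_arm", "payload": {
  "deltas": [
    [0.0015,-0.015,0,0,0,0,-1],
    [0.003,-0.03,0,0,0,0,-1],
    [0.004,-0.035,0,0,0,0,-1],
    [0.005,-0.04,0,0,0,0,-1],
    [0.005,-0.04,0,0,0,0,-1],
    [0.005,-0.04,0,0,0,0,-1],
    [0.005,-0.04,0,0,0,0,-1],
    [0.003,-0.03,0,0,0,0,-1],
    [0.002,-0.017,0,0,0,0,-1],
    [0.001,-0.008,0,0,0,0,-1]
  ]
}}

```text
clock: 6.05
position: [0.4478, 0.2588, 0.1439]
ee_rot: [0.983, 0.184, -0.0, -0.0]
ft_force: [0.2, -0.5, -2.3]
grip_width: 0.221
```

Call:
{"api": "move_arm", "payload": {
  "deltas": [
    [0,0,0.01,0,0,0,-1],
    [0,0,0.018,0,0,0,-1],
    [0,0,0,0,0,0,-1],
    [0,0,0,0,0,0,-1]
  ]
}}

```text
clock: 6.55
position: [0.4493, 0.2568, 0.1161]
ee_rot: [0.983, 0.182, -0.0, 0.0]
ft_force: [0.0, -0.2, -2.2]
grip_width: 0.218
```

```bash
python3 - <<'E'
from h import *
d=to((.4495,.257,.064))
for n in("top","scene"):
    p,dd=viewer.camera(n);np.save(f"{n}_d2.npy",dd)
    u,v=proj(n,np.array([.4495,.257,.1])).astype(int)
    cv2.imwrite(f"pics/m_{n}.png",cv2.resize(p[v-50:v+50,u-50:u+50,::-1],None,fx=6,fy=6,interpolation=cv2.INTER_CUBIC))
E
```

```text
t 6.55 pos [0.4493 0.2568 0.1161] tool d mm [ 0.3 -0.1 52.1] axes
 [[0.9337, 0.3581, -0.0004], [0.3581, -0.9337, -0.0002], [-0.0004, 0.0, -1.0]] F [ 0.02 -0.19 -2.16] w 0.218
```

View pics/m_scene.png

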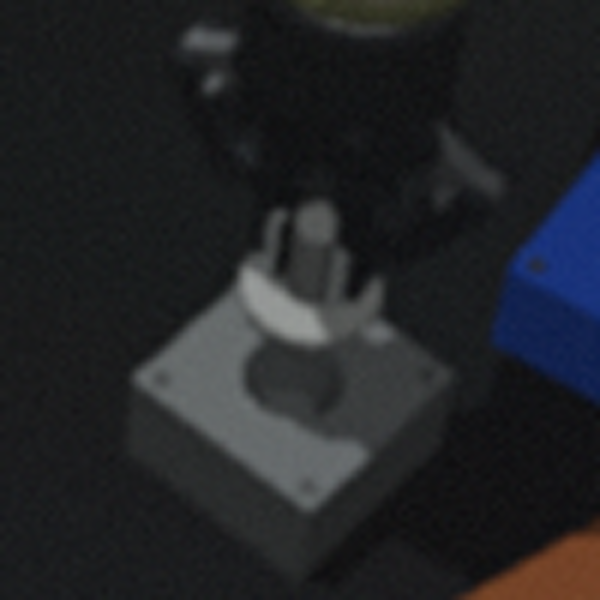

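View pics/m_top.png

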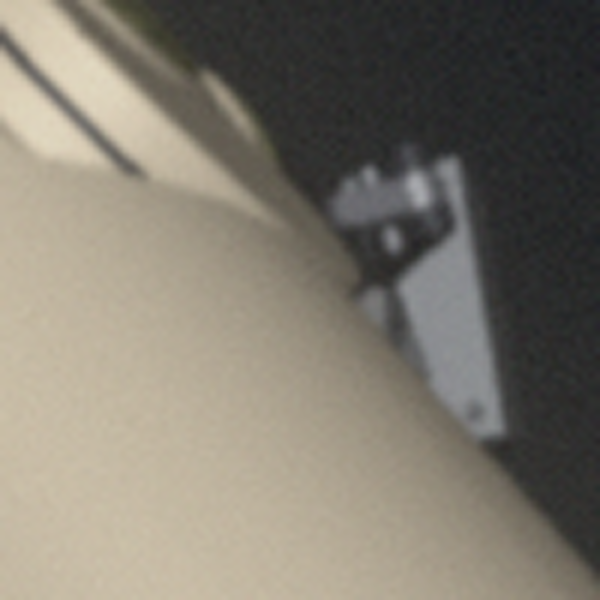

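The scene crop shows the cone upright above the cup mouth at (295,385). The arm blocks the top view. Lowering with the force watched.

Call:
{"api": "move_arm", "payload": {
  "deltas": [
    [0,0,0.01,0,0,0,-1],
    [0,0,0.015,0,0,0,-1],
    [0,0,0.012,0,0,0,-1],
    [0,0,0.006,0,0,0,-1],
    [0,0,0.003,0,0,0,-1],
    [0,0,0,0,0,0,-1]
  ]
}}

```text
clock: 7.4
position: [0.4492, 0.2572, 0.0703]
ee_rot: [0.983, 0.182, 0.0, -0.0]
ft_force: [0.6, 0.7, -1.6]
grip_width: 0.222
```

Call:
{"api": "move_arm", "payload": {
  "deltas": [
    [0,0,0.001,0,0,0,-1],
    [0,0,0.001,0,0,0,-1],
    [0,0,0,0,0,0,-1]
  ]
}}

```text
clock: 7.78
position: [0.4492, 0.2571, 0.0683]
ee_rot: [0.983, 0.182, 0.0, 0.0]
ft_force: [0.5, -0.5, -3.0]
grip_width: 0.225
```

Call:
{"api": "move_arm", "payload": {
  "deltas": [
    [0,0,0.001,0,0,0,-1],
    [0,0,0,0,0,0,-1]
  ]
}}

```text
clock: 8.02
position: [0.4491, 0.2571, 0.0672]
ee_rot: [0.983, 0.182, -0.0, 0.0]
ft_force: [0.0, 0.1, -2.7]
grip_width: 0.226
```

Call:
{"api": "move_arm", "payload": {
  "deltas": [
    [0,0,0.001,0,0,0,-1],
    [0,0,0,0,0,0,-1]
  ]
}}

```text
clock: 8.28
position: [0.4491, 0.2571, 0.0662]
ee_rot: [0.983, 0.182, -0.0, 0.0]
ft_force: [-0.3, -0.3, -3.4]
grip_width: 0.219
```

Call:
{"api": "move_arm", "payload": {
  "deltas": [
    [0,0,0.001,0,0,0,-1],
    [0,0,0,0,0,0,-1]
  ]
}}

```text
clock: 8.52
position: [0.4492, 0.2571, 0.0652]
ee_rot: [0.983, 0.182, -0.0, 0.0]
ft_force: [0.3, -0.4, -2.5]
grip_width: 0.22
```

Call:
{"api": "move_arm", "payload": {
  "deltas": [
    [0,0,0.001,0,0,0,-1],
    [0,0,0,0,0,0,-1]
  ]
}}

```text
clock: 8.78
position: [0.4493, 0.257, 0.0643]
ee_rot: [0.983, 0.182, 0.0, 0.0]
ft_force: [-0.5, -1.9, -1.5]
grip_width: 0.221
```

Call:
{"api": "move_arm", "payload": {
  "deltas": [
    [0,0,0.0005,0,0,0,-1],
    [0,0,0,0,0,0,-1]
  ]
}}

```text
clock: 9.02
position: [0.4494, 0.2569, 0.0639]
ee_rot: [0.983, 0.182, 0.0, 0.0]
ft_force: [0.2, -3.6, 1.4]
grip_width: 0.218
```

Call:
{"api": "move_arm", "payload": {
  "deltas": [
    [0,0.0004,0.0003,0,0,0,-1],
    [0,0,0,0,0,0,-1]
  ]
}}

```text
clock: 9.28
position: [0.4494, 0.2567, 0.0635]
ee_rot: [0.983, 0.182, 0.0, 0.0]
ft_force: [0.5, -2.6, -0.1]
grip_width: 0.223
```

Call:
{"api": "move_arm", "payload": {
  "deltas": [
    [0,0.0001,0.0003,0,0,0,-1],
    [0,0,0,0,0,0,-1]
  ]
}}

```text
clock: 9.52
position: [0.4495, 0.2566, 0.0632]
ee_rot: [0.983, 0.182, 0.0, 0.0]
ft_force: [0.0, -3.4, 1.5]
grip_width: 0.217
```

Call:
{"api": "move_arm", "payload": {
  "deltas": [
    [0,0.0004,0.0003,0,0,0,-1],
    [0,0.0002,0,0,0,0,-1],
    [0,0,0,0,0,0,-1]
  ]
}}

```text
clock: 9.9
position: [0.4495, 0.2563, 0.0628]
ee_rot: [0.983, 0.182, -0.0, -0.0]
ft_force: [1.3, -0.9, -1.4]
grip_width: 0.222
```

Call:
{"api": "move_arm", "payload": {
  "deltas": [
    [0,0,0,0,0,0,-0.45],
    [0,0,0,0,0,0,-0.4],
    [0,0,0,0,0,0,-0.35],
    [0,0,0,0,0,0,-0.3],
    [0,0,0,0,0,0,-0.3]
  ]
}}

```text
clock: 10.52
position: [0.4496, 0.2562, 0.0629]
ee_rot: [0.983, 0.182, 0.0, 0.0]
ft_force: [-0.4, 0.0, -0.3]
grip_width: 0.352
```

```bash
python3 - <<'E'
from h import *
d=to((.4495,.257,.064))
n="scene"
p,dd=viewer.camera(n);np.save(f"{n}_d3.npy",dd)
u,v=proj(n,np.array([.4495,.257,.08])).astype(int);print(u,v)
cv2.imwrite(f"pics/r_{n}.png",cv2.resize(p[v-40:v+40,u-40:u+40,::-1],None,fx=8,fy=8,interpolation=cv2.INTER_CUBIC))
W=cloud(n,dd).reshape(-1,3);m=np.hypot(W[:,0]-.4495,W[:,1]-.257)<.027
for lo,hi in((.053,.064),(.09,.1)):
    q=W[m&(W[:,2]>lo)&(W[:,2]<hi)];print(lo,len(q),np.median(q,0).round(4))
E
```

```text
t 10.53 pos [0.4496 0.2562 0.0629] tool d mm [ 0.2 -0.8 -1.1] axes
 [[0.9335, 0.3586, 0.0], [0.3586, -0.9335, -0.0], [0.0, 0.0, -1.0]] F [-0.4   0.02 -0.29] w 0.352
397 267
0.053 185 [0.4592 0.2635 0.0582]
0.09 85 [0.4495 0.2565 0.0958]
```

View pics/r_scene.png

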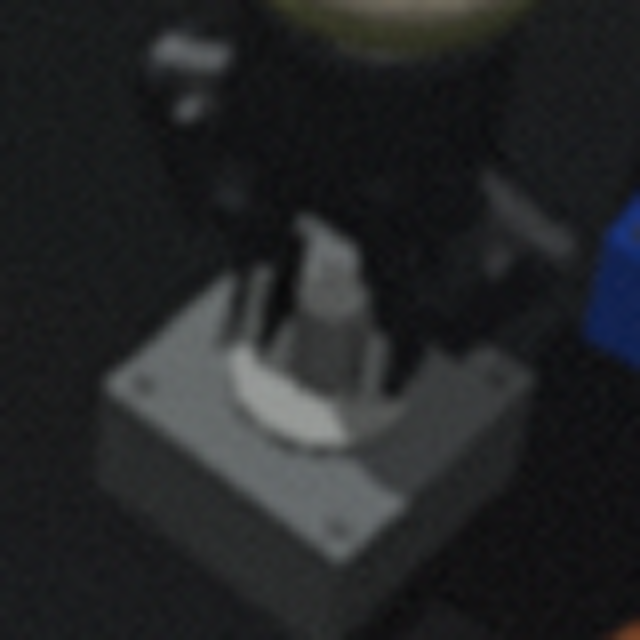

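The collar top measures 0.0582 (0.058 expected) and the stem top 0.0958 (0.096 expected), so the cone is home and released. In the picture the collar at (310,405) lies level, just above the block. I'll hold it released briefly, then regrip.

Call:
{"api": "move_arm", "payload": {
  "deltas": [
    [0,0,0,0,0,0,-0.1],
    [0,0,0,0,0,0,-0.1],
    [0,0,0,0,0,0,-0.1],
    [0,0,0,0,0,0,-0.1],
    [0,0,0,0,0,0,-0.3],
    [0,0,0,0,0,0,-0.45],
    [0,0,0,0,0,0,-0.6],
    [0,0,0,0,0,0,-1],
    [0,0,0,0,0,0,-1],
    [0,0,0,0,0,0,-1]
  ]
}}

```text
clock: 11.82
position: [0.4496, 0.2561, 0.0629]
ee_rot: [0.983, 0.182, 0.0, 0.0]
ft_force: [-0.2, -1.4, 1.7]
grip_width: 0.219
```

Call:
{"api": "move_arm", "payload": {
  "deltas": [
    [0,0,-0.002,0,0,0,-1],
    [0,0,-0.003,0,0,0,-1],
    [0,0,-0.003,0,0,0,-1],
    [0,0,-0.001,0,0,0,-1],
    [0,0,0,0,0,0,-1]
  ]
}}

```text
clock: 12.45
position: [0.4496, 0.2561, 0.072]
ee_rot: [0.983, 0.182, 0.0, 0.0]
ft_force: [1.0, -0.5, -2.9]
grip_width: 0.225
```

Cone is lifted 9 mm. Now I'll rock it about a point roughly 12 mm above the tip.

Call:
{"api": "move_arm", "payload": {
  "deltas": [
    [0,0.00115,0,2,0,0,-1],
    [0,0.00115,0,2,0,0,-1],
    [0,0.00115,0,2,0,0,-1],
    [0,0,0,0,0,0,-1]
  ]
}}

```text
clock: 12.95
position: [0.4511, 0.252, 0.0715]
ee_rot: [0.982, 0.181, -0.01, -0.051]
ft_force: [0.2, -0.2, -2.7]
grip_width: 0.22
```

Call:
{"api": "move_arm", "payload": {
  "deltas": [
    [0,0.00115,0,2,0,0,-1],
    [0,0.0009,0,1.5,0,0,-1],
    [0,0,0,0,0,0,-1],
    [0,0,0,0,0,0,-1]
  ]
}}

```text
clock: 13.45
position: [0.4514, 0.2512, 0.0715]
ee_rot: [0.98, 0.182, -0.015, -0.081]
ft_force: [0.1, -0.6, -2.7]
grip_width: 0.221
```

```bash
python3 - <<'E'
from h import *
d=to((.4495,.2561,.072))
o=manip.get_obs();R=Rn.from_quat(o["ee_rot"]);print("tilt",np.degrees(np.arccos(-R.as_matrix()[2,2])),"tip",o["position"]+R.apply([0,0,.0449]))
n="scene"
p,dd=viewer.camera(n)
cv2.imwrite(f"pics/t_{n}.png",cv2.resize(p[227:307,357:437,::-1],None,fx=8,fy=8,interpolation=cv2.INTER_CUBIC))
E
```

```text
t 13.45 pos [0.4514 0.2512 0.0715] tool d mm [-0.  -5.3  0.4] axes
 [[0.9334, 0.354, -0.059], [0.3589, -0.9207, 0.1534], [-0.0, -0.1644, -0.9864]] F [ 0.1  -0.59 -2.72] w 0.221
tilt 9.463102994855227 tip [0.44877295 0.2580548  0.02725015]
```

View pics/t_scene.png

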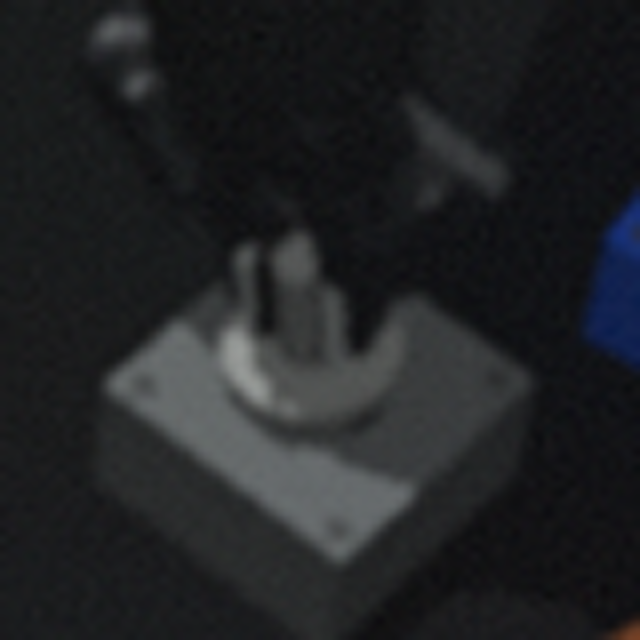

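The tool is tilted 9.5° and no side force shows. In the picture the cone's collar at (310,375) leans with the fingers, raised above the block, and the computed tip height is 27 mm, so it is inside the cup. Turning back upright and lowering.

Call:
{"api": "move_arm", "payload": {
  "deltas": [
    [0,-0.0009,0,-1.5,0,0,-1],
    [0,-0.00115,0,-2,0,0,-1],
    [0,-0.00115,0,-2,0,0,-1],
    [0,-0.00115,0,-2,0,0,-1],
    [0,-0.00115,0,-2,0,0,-1],
    [0,0,0,0,0,0,-1],
    [0,0,0,0,0,0,-1]
  ]
}}

```text
clock: 14.38
position: [0.4495, 0.2562, 0.0721]
ee_rot: [0.983, 0.183, 0.0, -0.0]
ft_force: [-0.5, -0.8, -2.1]
grip_width: 0.226
```

```bash
python3 -c "
from h import *
d=to((.4496,.2561,.0629))"
```

```text
t 14.38 pos [0.4495 0.2562 0.0721] tool d mm [0.  0.1 9.2] axes
 [[0.9334, 0.3589, 0.0001], [0.3589, -0.9334, 0.0001], [0.0001, -0.0, -1.0]] F [-0.54 -0.85 -2.05] w 0.226
```

Call:
{"api": "move_arm", "payload": {
  "deltas": [
    [0,0,0.003,0,0,0,-1],
    [0,0,0.003,0,0,0,-1],
    [0,0,0.002,0,0,0,-1],
    [0,0,0.0005,0,0,0,-1],
    [0,0,0,0,0,0,-1]
  ]
}}

```text
clock: 15.0
position: [0.4496, 0.2561, 0.0635]
ee_rot: [0.983, 0.182, -0.0, 0.0]
ft_force: [-0.3, -0.3, -2.6]
grip_width: 0.223
```

Call:
{"api": "move_arm", "payload": {
  "deltas": [
    [0,0,0.0005,0,0,0,-1],
    [0,0,0,0,0,0,-1]
  ]
}}

```text
clock: 15.25
position: [0.4496, 0.2561, 0.0632]
ee_rot: [0.983, 0.182, 0.0, 0.0]
ft_force: [-0.3, -1.1, -1.0]
grip_width: 0.226
```

Call:
{"api": "move_arm", "payload": {
  "deltas": [
    [0,0,0.0003,0,0,0,-1],
    [0,0,0,0,0,0,-1]
  ]
}}

```text
clock: 15.5
position: [0.4497, 0.2561, 0.063]
ee_rot: [0.983, 0.182, 0.0, 0.0]
ft_force: [-1.4, -1.8, 2.7]
grip_width: 0.224
```

Call:
{"api": "move_arm", "payload": {
  "deltas": [
    [0,0,0,0,0,0,-0.45],
    [0,0,0,0,0,0,-0.4],
    [0,0,0,0,0,0,-0.3],
    [0,0,0,0,0,0,-0.1],
    [0,0,0,0,0,0,0.2],
    [0,0,0,0,0,0,0.4],
    [0,0,0,0,0,0,0.4]
  ]
}}

```text
clock: 16.38
position: [0.4496, 0.2561, 0.0628]
ee_rot: [0.983, 0.182, 0.0, 0.0]
ft_force: [-0.1, -1.0, 0.3]
grip_width: 0.706
```

```bash
python3 -c "
from h import *
d=to((.4495,.2565,.0629))"
```

```text
t 16.38 pos [0.4496 0.2561 0.0628] tool d mm [ 0.1 -0.4 -0.1] axes
 [[0.9335, 0.3587, 0.0], [0.3587, -0.9335, -0.0001], [0.0, 0.0001, -1.0]] F [-0.13 -1.03  0.25] w 0.706
```

Released; withdrawing straight up, then clear of the camera view.

Call:
{"api": "move_arm", "payload": {
  "deltas": [
    [0,0,-0.01,0,0,0,0.4],
    [0,0,-0.02,0,0,0,0.4],
    [0,0,-0.03,0,0,0,0.4],
    [0,0,-0.03,0,0,0,0.4],
    [0,0,-0.03,0,0,0,0.4],
    [0,0.03,-0.01,0,0,0,0.4],
    [0,0.04,0,0,0,0,0.4],
    [0,0.04,0,0,0,0,0.4],
    [0,0.04,0,0,0,0,0.4],
    [0,0.04,0,0,0,0,0.4]
  ]
}}

```text
clock: 17.62
position: [0.5183, 0.0778, 0.1946]
ee_rot: [0.983, 0.183, 0.001, 0.0]
ft_force: [0.6, 0.6, 0.1]
grip_width: 0.701
```

Call:
{"api": "move_arm", "payload": {
  "deltas": [
    [0,0.04,0,0,0,0,0.4],
    [0,0.04,0,0,0,0,0.4],
    [0,0.02,0,0,0,0,0.4],
    [0,0,0,0,0,0,0.4],
    [0,0,0,0,0,0,0.4]
  ]
}}

```text
clock: 18.25
position: [0.5533, -0.0126, 0.1932]
ee_rot: [0.983, 0.183, 0.0, -0.0]
ft_force: [-0.0, -0.3, 0.2]
grip_width: 0.701
```

```bash
python3 - <<'E'
from h import *
to((.45,.257,.2))
for n in("scene","top"):
    p,dd=viewer.camera(n); cv2.imwrite(f"pics/f_{n}.png",p[:,:,::-1])
    W=cloud(n,dd).reshape(-1,3);m=np.hypot(W[:,0]-.4495,W[:,1]-.257)<.035
    for lo,hi in((.0545,.064),(.09,.1)):
        q=W[m&(W[:,2]>lo)&(W[:,2]<hi)]
        if len(q): print(n,lo,len(q),np.median(q,0).round(4),((q.min(0)+q.max(0))/2).round(4),cv2.minEnclosingCircle((q[:,:2]*1000).astype(np.float32)))
E
```

```text
t 18.25 pos [ 0.5533 -0.0126  0.1932] tool d mm [   0.9 -288.7   -6.6] axes
 [[0.9327, 0.3607, 0.0003], [0.3607, -0.9327, 0.0007], [0.0006, -0.0005, -1.0]] F [-0.03 -0.26  0.15] w 0.701
scene 0.0545 279 [0.4538 0.263  0.0585] [0.4488 0.2572 0.0591] ((449.34112548828125, 257.2210693359375), 34.66255187988281)
scene 0.09 58 [0.449  0.2578 0.0956] [0.4485 0.2571 0.0951] ((448.29302978515625, 256.2756652832031), 11.252310752868652)
top 0.0545 373 [0.4467 0.2533 0.0561] [0.4499 0.2567 0.0592] ((449.46295166015625, 256.7209777832031), 26.8189640045166)
top 0.09 97 [0.4494 0.256  0.0935] [0.4493 0.2568 0.0933] ((449.24603271484375, 256.7015075683594), 10.1370210647583)
```

View pics/f_top.png

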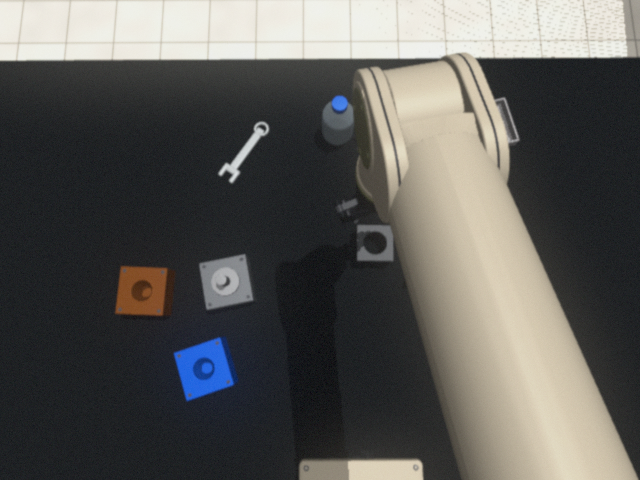

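View pics/f_scene.png

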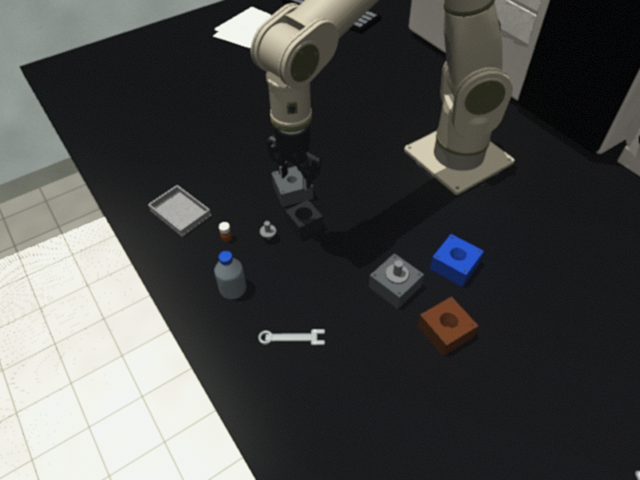

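The pictures show the cone standing in the large grey seat, at (225,281) in the top view and (398,271) in the scene view. The bystanders are at their original pixels and the gripper is clear. Handing in.

```bash
python3 -c "
from h import *
print(manip.hand_in())"
```

```text
the job is handed in; nothing more can be done
None
```

I took the cone out of the stand, seated it in the large grey seat and let go. I then gripped it again, raised it 9 mm and rocked it about 9.5° with its tip inside the cup. It went back fully home, and I released it and moved the arm clear. I handed in at about 18 s of the 48 s allowed.

**Last checks:**
- **Centring:** the collar and stem centres measured (0.4495, 0.2567) and (0.4492, 0.2567) in the top view. The mouth is at (0.4495, 0.257), so the cone is upright and centred to within about 1 mm.
- **Height:** in the scene view the collar top is at 58.5 mm (58 expected when home) and the stem top at 95.6 mm (96 expected).
- **Disagreement:** the top view read heights about 2 mm lower, and that camera also measured the seat itself about 1 mm low. That is within its calibration tolerance.
- **Forces:** the wrist readings at each step's end stayed within about 6 N during the work and near zero after release.
- **Bystanders:** they look unmoved in the scene view. The arm hides the vial and part of the tray in the top view.

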